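Hang the carving light and switch it on

ROBOT

A 6-joint arm with a two-finger parallel gripper is mounted at the origin on the work surface. World frame = base frame: x ahead of the robot, y to its left, z up, the work surface at z = 0. Lengths are in mm, angles in degrees, forces in N, time in s.
With the tool pointing down it reaches from about 325 to 925 mm from the base axis. Payload 3.1 kg.
Tool frame: the origin (TCP) lies at the very end of the fingers, on their centre line; the grasp point (between the pads) lies grasp_offset behind it (grasp_offset is the distance from the TCP to the grasp point, in mm); z points along the fingers, y is the line along which they close (so a half turn about z gives the same grasp; the last joint's range is limited). The gripper opens to 85 mm and grips with 20 to 120 N. Pads are 22 mm wide; open, the fingers measure 114 mm over their backs; the gripper's body (76 mm by 85 mm) begins 54 mm behind the grasp point. The pads swing forward as they close: fully open they stand 13 mm farther back than shut.
Start: joints at [-6.429, 12.427, 92.441, -0, 75.132, -6.429], TCP at [625.011, 0.021, 231.3] pointing down, gripper open.
Joint ranges: [-157.48, 157.48], [-44.54, 120.13], [17.64, 146.25], [-64.5, 244.5], [7.68, 150.69], [-147.95, 147.95]. Speed limits (degrees/s): [159.86, 159.86, 180, 180, 180, 180].

INTERFACE

Orientations are given as [roll, pitch, yaw] about the fixed x, y, z axes, in that order (R = Rz(yaw) Ry(pitch) Rx(roll)).
In Python, from station import * gives the robot as it stands. Calls block until the motion is done:
- goto(position, orientation): joint-space move of the TCP to a pose.
- move_l(position, attitude=None, speed=150): straight line of the TCP; attitude=None keeps the orientation; speed is the mean speed in mm/s.
- move_j(angles): joint-space move.
- grip(opening, squeeze=None): finger opening in mm; squeeze is the grip in N (None keeps the last); returns when the fingers have stopped.
- wait(seconds).
- solve_ik(position, orientation): joint angles nearest the present ones, or None.
- get_obs(): the state.
- get_image(name): name is "scene" or "side" or "wrist"; returns the picture (384x512x3 uint8, red, green, blue); there is no depth.
- get_calibration(name): a dict with "fx", "fy", "cx", "cy" (pixels), "R" (3x3) and "t" (3): a world point X has camera coordinates R X + t; the wrist camera has in their place "mount" (4x4, takes a point from camera to tool coordinates, whose origin is the TCP and whose axes are the flange's). Camera axes: x right, y down, z forward; pixel columns grow to the right and rows downward; lengths in mm; the calibration is good to about 2 mm. A picture is of the moment at which its call begins: read the wrist's pose just before it. get_calibration takes no time and is no camera call.
A pose or a line that the arm cannot do raises Unreachable and nothing moves.
- sign_off(): hands the job in; it is judged then, once.
Trained networks look in the newest picture that a camera, given by its name, has taken for a name from the list of things; names that differ only in an ending like _2 or _b are one class to them, and where a whole thing is asked for, a point or a joint stands for the part that bears it (a point fixed in the world has none). Each returns a list of dicts, best first, with "score" (0 to 1); they miss things now and then, are a little off and sometimes report something else, mostly with a low value. They report only what shows in the picture. A call takes as long as a camera call. They do not tell look-alikes from the thing itself.
- spot_in(name, camera): "extent" ([centre column, centre row, width, height] in pixels, round what is visible of it).
- regions_of(name, camera): "region" (384x512 bool, what is visible of it) and "extent" ([centre column, centre row, width, height] in pixels, round what is visible of it).
The state is a dict: "t": time; "joint_pos": joint angles; "qvel": joint speeds; "effort": joint torques, N m; "tcp_pos": TCP position; "ee_rot": TCP orientation; "wrist_force": force on the tool from outside, world axes, zero at the start; "moment": the same for the moment, N m; "grip_width": finger opening in mm; "grip_force": force on a finger pad.
Only numpy, scipy, OpenCV 4.12 (cv2) and the standard library are available. Lean on these libraries where they do the work, as an engineer would, in place of code of your own. Each camera call takes 0.05 s, during which the arm holds its last target. There are 200 camera calls.

TASK

Hang the work light on the screw in the sloping board: pass the wide part of its keyhole over the screw head, back flat on the board, and slide it down until the screw is home at the top of the narrow slot. Then, with the light hanging, push the slide switch on its face across its click to on, away from the keyhole. Leave the light hanging straight down the slope, and leave the mallet, the gouge and the carved panel where they are.

Things in the scene. Friction and masses are not known exactly. Their poses are not given: they have to be found in the camera images.
- light: loose battery work light, 0.25 kg, face up on the bench: grey box 140 x 44 x 34 mm (x, y, z), its lowest 4 mm an aluminium back plate that goes on as a flat tab from x = 70 to 120 mm; white lens at the -x end. Origin: centre of the box's underside. z out of its face, x towards the keyhole tab; starts with +x 0.2 to 1.4 rad clockwise of straight ahead. Grip it across its 44 mm width.
- hole (a point): centre of the wide part of the keyhole, on the underside of the light's 4 mm tab (x = 86 mm, y = 0, z = 0 of the light; same axes): 24 x 24 mm opening with cut corners. From it a slot 11 mm wide runs on towards the light's +x.
- slot_end (a point): where the screw's axis stands in the narrow slot when fully home, on the underside of the tab: 20 mm further from the box than the hole's centre (x = 106 mm, y = 0, z = 0 of the light; same axes).
- switch (a joint): the slide switch in the light's face, in m: 0 = off (nearer the keyhole), 0.012 = on; it moves along the light's -x. Over-centre detent: it needs about 5 N to start, half way it snaps over and then stays at that end.
- ridge (a point): top middle of the switch's grey ridge, the only part standing out of the flush switch: 6 mm long (x), 22 mm wide (y), its top 6.5 mm above the light's face. Off: at x = 21 mm, y = 0, z = 40.5 mm in the light's frame; on: at x = 9 mm. The light's axes. The face around it is flat, at z = 34 mm, over the whole box.
- board: the plywood board of a small wooden stand, fixed to the bench, sloping up sideways, roughly towards the robot's right (-y, within 0.3 rad), at 30 degrees from level; 280 mm along the slope, 170 mm wide, 15 mm thick. Origin: middle of its low edge, on its upper face (22 mm up). x points up the slope, y across, z out of the surface. It stands left or right of the middle; nothing is above it.
- screw (a point): foot of the steel screw, on the board's surface at x = 215 mm, y = 0 of the board; the board's axes. Shank 7 mm diameter, square to the board; round head 16 mm diameter from 8 to 13 mm above the surface.
- mallet: round wooden carving mallet standing on its head, 220 mm tall, head 72 mm diameter; loose bystander. Origin: centre of its underside.
- gouge: wood-handled carving tool, 220 mm long, lying on the bench; loose bystander. Origin: under its middle, x along it.
- relief: dark carved wooden panel 160 x 120 x 22 mm (carving to 26 mm) lying flat; loose bystander. Origin: centre of its underside.
Mind the look-alikes: they are no part of the job. Of the things that look like the light, take the one that is farthest to the robot's right at the start.

How it is judged:
By the outcome, as a careful person would: the job done as asked, in the order asked, and still so for the second after the job is handed in, with the robot touching nothing.
It also fails if it takes over 58 s, if anything falls off the work surface, if the arm or the gripper's body presses on something with over 40 N, if the wrist force passes 120 N, or if a joint passes its speed limit or range.

## Working session

There is one attempt and no reset: what is moved stays moved. The work goes in short steps, each a Python script; the robot and the scene stay as the last script left them, time stands still between calls to the robot, and variables do not carry over. Pictures are saved under pics/ and viewed, at most 10 in all, crops included, and the job is handed in when it is done.

```bash
ls; mkdir -p pics; python3 - <<'E'
from station import *
import cv2,numpy as np
ims=[]
for c in ("scene","side"):
    im=get_image(c); cv2.imwrite(f"pics/{c}0.png",im[:,:,::-1])
    K=get_calibration(c); print(c,{k:np.round(v,3).tolist() for k,v in K.items()})
    for n in("light","board","screw","hole","switch"):
        try: print(n,[(round(d["score"],2),np.round(d["extent"]).tolist()) for d in spot_in(n,c)])
        except Exception as e: print(n,e)
print(get_calibration("wrist")); print(get_obs())
try: print(grasp_offset)
except Exception as e: print(e)
E
```

```text
pics
scene {'fx': 439.43, 'fy': 439.43, 'cx': 256.101, 'cy': 187.355, 'R': [[0.692, 0.722, 0.015], [0.572, -0.535, -0.621], [-0.44, 0.439, -0.783]], 't': [-468.412, -252.88, 1771.093]}
light [(0.98, [274.0, 132.0, 34.0, 20.0]), (0.79, [266.0, 173.0, 49.0, 30.0]), (0.76, [315.0, 99.0, 18.0, 37.0]), (0.72, [331.0, 173.0, 54.0, 16.0])]
board [(0.89, [166.0, 227.0, 103.0, 100.0]), (0.74, [266.0, 173.0, 46.0, 34.0])]
screw [(0.97, [168.0, 226.0, 99.0, 98.0]), (0.61, [265.0, 174.0, 48.0, 30.0])]
hole [(0.8, [267.0, 174.0, 47.0, 33.0]), (0.78, [317.0, 99.0, 10.0, 37.0]), (0.64, [333.0, 171.0, 51.0, 16.0]), (0.63, [275.0, 130.0, 36.0, 20.0])]
switch []
side {'fx': 492.84, 'fy': 492.84, 'cx': 259.547, 'cy': 192.132, 'R': [[-0.976, -0.219, -0.011], [-0.152, 0.709, -0.689], [0.159, -0.67, -0.725]], 't': [578.451, 138.215, 1912.783]}
light [(0.89, [209.0, 273.0, 55.0, 26.0]), (0.85, [280.0, 356.0, 36.0, 52.0]), (0.74, [298.0, 282.0, 58.0, 26.0]), (0.71, [265.0, 244.0, 31.0, 42.0]), (0.71, [208.0, 199.0, 20.0, 49.0])]
board [(0.76, [289.0, 156.0, 62.0, 53.0])]
screw [(0.67, [289.0, 154.0, 57.0, 5
[... 653 characters left out ...]
}
{'t': 0.6, 'joint_pos': array([-6.42879503e+00,  1.24244920e+01,  9.24381493e+01,  4.23770205e-04,
        7.51315686e+01, -6.42876423e+00]), 'qvel': array([ 0.05002182, -0.07770631, -0.06106374, -0.03011685,  0.02434988,
       -0.03476186]), 'effort': array([-2.95262307e-04, -3.96588707e+01, -3.04030859e+01, -2.39527890e-04,
        1.12945458e-03, -1.71591658e-06]), 'tcp_pos': array([6.25042136e+02, 1.73465899e-02, 2.31358502e+02]), 'ee_rot': array([1.79994200e+02, 2.41282560e-04, 8.99998605e+01]), 'wrist_force': array([-0.97097871,  0.25485144,  0.2309565 ]), 'moment': array([ 0.06617288, -0.0285094 , -0.01165448]), 'grip_force': 0.0, 'grip_width': 85.65573569165805}
18.700000000000003
```

View pics/scene0.png

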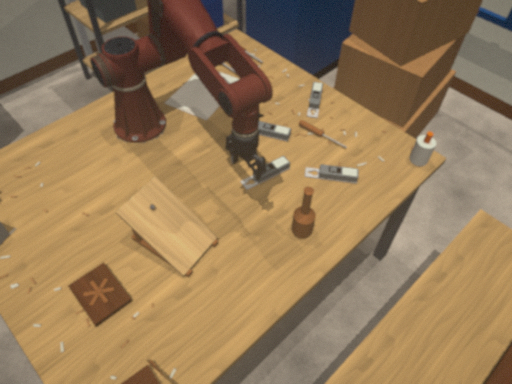

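View pics/side0.png

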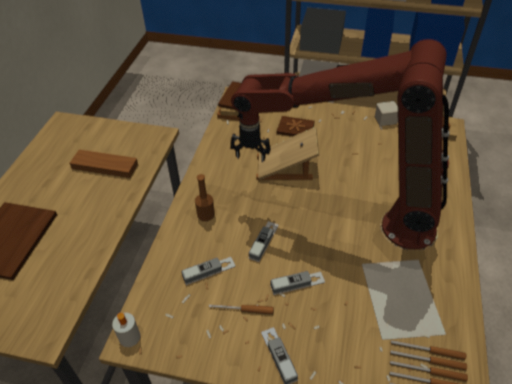

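The lights show at scene (266,173), (274,132), (315,99) and (331,173); the board is at (166,227) with the screw near (152,207). Next I'll compute positions and look with the wrist camera.

```bash
cat > h.py <<'E'
from station import *
import cv2,numpy as np
from scipy.spatial.transform import Rotation as Ro
def cam(name,obs=None):
    K=get_calibration(name)
    if name!="wrist": return K,np.array(K["R"]),np.array(K["t"])
    o=obs; M=np.eye(4); M[:3,:3]=Ro.from_euler("xyz",o["ee_rot"],degrees=True).as_matrix(); M[:3,3]=o["tcp_pos"]
    T=np.linalg.inv(M@K["mount"]); return K,T[:3,:3],T[:3,3]
def ray(C,u,v):
    K,R,t=C; d=R.T@np.array([(u-K["cx"])/K["fx"],(v-K["cy"])/K["fy"],1]); return -R.T@t,d
def onplane(C,u,v,z,n=(0,0,1),p0=None):
    o,d=ray(C,u,v); n=np.array(n,float); p0=np.array([0,0,z]) if p0 is None else p0
    return o+d*(n@(p0-o))/(n@d)
def proj(C,X):
    K,R,t=C; c=np.atleast_2d(X)@R.T+t; return np.c_[K["fx"]*c[:,0]/c[:,2]+K["cx"],K["fy"]*c[:,1]/c[:,2]+K["cy"]]
def tri(C1,p1,C2,p2):
    A=[];b=[]
    for C,p in((C1,p1),(C2,p2)):
        o,d=ray(C,*p); d/=np.linalg.norm(d); P=np.eye(3)-np.outer(d,d); A.append(P); b.append(P@o)
    return np.linalg.solve(sum(A),sum(b))
E
python3 - <<'E'
from h import *
S=cam("scene");D=cam("side")
for p in((266,173),(274,132),(315,99),(331,173)): print("sc",p,onplane(S,*p,20).round())
for p in((264,242),(209,272),(298,283),(280,356)): print("sd",p,onplane(D,*p,20).round())
print("mallet",onplane(S,303,228,0).round(),"gouge",onplane(S,322,135,5).round(),"relief",onplane(S,100,292,20).round())
im=get_image("scene");a=cv2.resize(im[165:285,105:230],None,fx=3.2,fy=3.2,interpolation=cv2.INTER_CUBIC)
im=get_image("side");b=cv2.resize(im[110:205,230:350],None,fx=3.2,fy=3.2,interpolation=cv2.INTER_CUBIC)
b=np.pad(b,((0,a.shape[0]-b.shape[0]),(0,0),(0,0)))
cv2.imwrite("pics/c1.png",np.hstack([a,b])[:,:,::-1]); 
E
```

```text
sc (266, 173) [541. 180.  20.]
sc (274, 132) [412. 351.  20.]
sc (315, 99) [391. 619.  20.]
sc (331, 173) [703. 353.  20.]
sd (264, 242) [530. 202.  20.]
sd (209, 272) [693. 375.  20.]
sd (298, 283) [376. 353.  20.]
sd (280, 356) [386. 629.  20.]
mallet [786. 113.   0.] gouge [543. 490.   5.] relief [ 534. -503.   20.]
```

View pics/c1.png

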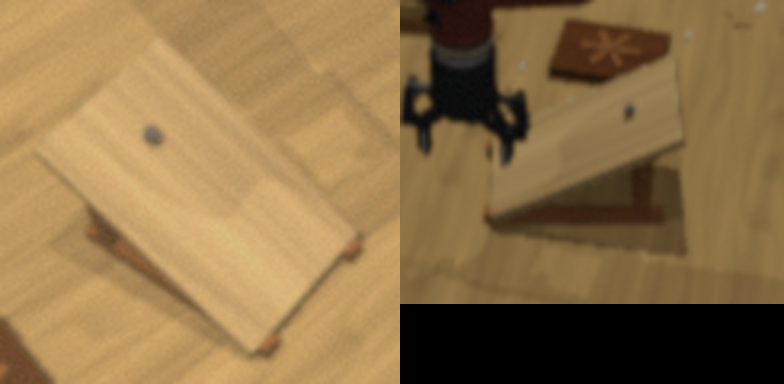

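```bash
python3 - <<'E'
from h import *
from scipy.optimize import least_squares
S=cam("scene");D=cam("side")
f=lambda a,ox,oy:np.array([ox+a[0]/3.2,oy+a[1]/3.2])
s={k:f(v,105,165) for k,v in dict(scr=(151,133),l1=(258,354),l2=(358,236),h1=(155,40),h2=(38,152)).items()}
d={k:f((v[0]-400,v[1]),230,110) for k,v in dict(scr=(629,112),l1=(490,215),hf=(683,140),hb=(675,57)).items()}
print("screw tri",tri(S,s["scr"],D,d["scr"]).round(1), "high corner tri",[tri(S,s[a],D,d[b]).round(1) for a in("h1","h2") for b in ("hf","hb")],"low",[tri(S,s[a],D,d["l1"]).round(1) for a in("l1","l2")])
for k in s: print(k,onplane(S,*s[k],0).round(),onplane(S,*s[k],140).round())
print(proj(S,[[0,0,0],[625,0,231],[625,0,300]]))
E
```

```text
screw tri [ 465.5 -242.5  134.5] high corner tri [array([ 388.3, -179.3,  155.2]), array([ 428.9, -215.5,  238. ]), array([ 379.2, -309.1,   60.1]), array([ 422.9, -339. ,  154.6])] low [array([ 636.1, -251.8,  -86. ]), array([ 629.2, -131.5,   18.4])]
scr [ 369. -203.    0.] [ 468. -245.  140.]
l1 [ 656. -282.    0.] [ 723. -315.  140.]
l2 [ 620. -125.    0.] [ 691. -175.  140.]
h1 [ 264. -123.    0.] [ 376. -174.  140.]
h2 [ 307. -305.    0.] [ 413. -335.  140.]
[[139.8826511  124.61284236]
 [245.32404358 174.38893584]
 [245.23423134 158.89553242]]
```

```bash
python3 - <<'E'
from h import *
import pickle
ims=[];ob=[]
for p in((530,-200,340),(540,120,260)):
    goto(p,[180,0,90]); o=get_obs(); im=get_image("wrist"); ims.append(im); ob.append({k:o[k] for k in("tcp_pos","ee_rot","t")}); 
    if p[1]>0:
        for n in("light","hole","switch"): print(n,[(round(d["score"],2),np.round(d["extent"]).tolist()) for d in spot_in(n,"wrist")])
    print(o["tcp_pos"],o["t"])
pickle.dump((ims,ob),open("w1.pkl","wb"))
cv2.imwrite("pics/w1b.png",ims[0][:,:,::-1]);cv2.imwrite("pics/w1l.png",ims[1][:,:,::-1])
E
```

```text
[ 530.03857285 -199.09288178  339.09835915] 1.675
light [(0.9, [83.0, 18.0, 68.0, 32.0]), (0.87, [347.0, 15.0, 50.0, 29.0]), (0.67, [255.0, 102.0, 60.0, 155.0]), (0.58, [281.0, 326.0, 72.0, 50.0])]
hole [(0.9, [345.0, 16.0, 52.0, 31.0]), (0.79, [258.0, 102.0, 61.0, 155.0]), (0.66, [84.0, 15.0, 71.0, 29.0])]
switch [(0.79, [254.0, 110.0, 17.0, 26.0])]
[540.51285042 119.36897669 260.36921902] 2.975
```

View pics/w1b.png

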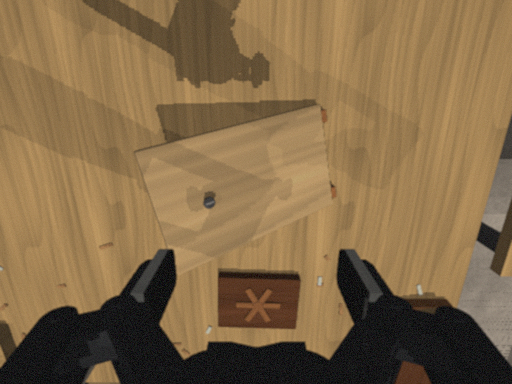

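View pics/w1l.png

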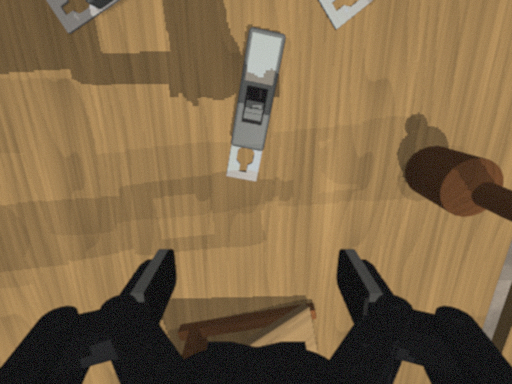

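The wrist pictures agree: the board's low corners are at (321,105) and (332,198), its high corners at (136,152) and (177,273), and the screw at (209,201). So it slopes up towards the robot, not to -y as the description says. The light's tab points down in the picture (-y): face from (268,32) to (248,148), tab end (241,179). I'll fit both poses and then look closer.

```bash
cat >> h.py <<'E'
from scipy.optimize import least_squares
def bpose(x,y,w):
    c,s=np.cos(w),np.sin(w); a=np.pi/6
    ex=np.array([c*np.cos(a),s*np.cos(a),.5]); ey=np.array([-s,c,0]); return np.array([x,y,22.]),np.c_[ex,ey,np.cross(ex,ey)]
def lpose(x,y,w,z=0):
    return np.array([x,y,z]),Ro.from_euler("z",w).as_matrix()
def fit(pf,obs,x0):  # obs: list of (cam, local pts, pixels)
    def r(p):
        o,R=pf(*p); return np.concatenate([(proj(C,o+np.array(L,float)@R.T)-np.array(P)).ravel() for C,L,P in obs])
    s=least_squares(r,x0,loss="soft_l1"); return s.x,r(s.x).reshape(-1,2)
BL=[[0,85,0],[0,-85,0],[280,85,0],[280,-85,0],[215,0,13]]
LL=[[-70,22,34],[-70,-22,34],[70,22,34],[70,-22,34],[120,15,4],[120,-15,4]]
E
python3 - <<'E'
from h import *
import pickle
ims,ob=pickle.load(open("w1.pkl","rb"))
W0=cam("wrist",ob[0]);W1=cam("wrist",ob[1]);S=cam("scene")
p0=[640,-205,np.radians(193)]
# board y at yaw~193 points to -world y: y=+85 is lower in picture
b,r=fit(bpose,[(W0,BL,[(332,198),(321,105),(177,273),(136,152),(209,201)])],p0);print("wrist",b[:2].round(1),np.degrees(b[2]).round(1),r.round(1).tolist())
b2,r=fit(bpose,[(S,BL,[(185.6,275.6),(216.9,238.8),(116.9,212.5),(153.4,177.5),(152.2,206.6)])],p0);print("scene",b2[:2].round(1),np.degrees(b2[2]).round(1),r.round(1).tolist())
# light yaw ~-100: +y of light = +x world (right in picture)
l,r=fit(lpose,[(W1,LL,[(285,36),(250,28),(262,150),(233,146),(255,181),(227,177)])],[540,190,np.radians(-98)]);print("light",l[:2].round(1),np.degrees(l[2]).round(1),r.round(1).tolist())
o,R=bpose(*b)
for s in(129,149,109):
  for flip in(0,1):
    P=o+R@np.array([s,0,1]); T=R@np.diag([1,-1,-1]) 
    if flip: T=T@np.diag([-1,-1,1])
    e=Ro.from_matrix(T).as_euler("xyz",degrees=True); q=solve_ik(P,e); print(s,flip,P.round(),e.round(1),None if q is None else np.round(q,1))
for flip in(0,180):
    e=[180,0,np.degrees(l[2])+flip]; q=solve_ik([l[0],l[1],3],e); print(flip,None if q is None else np.round(q,1))
E
```

```text
wrist [ 646.  -210.2] 191.0 [[0.6, 5.8], [0.1, -1.8], [-0.2, 1.8], [-1.2, -2.6], [0.8, 0.7]]
scene [ 646.5 -206.3] 193.0 [[-0.7, 0.4], [1.3, -2.5], [-1.2, 0.5], [0.7, -1.0], [0.0, 0.8]]
light [540.6 204.1] -101.1 [[1.9, -1.0], [-0.6, -1.3], [0.7, 3.0], [-3.4, 0.6], [-4.3, 0.2], [3.5, 0.5]]
129 0 [ 537. -232.   87.] [-180.  -30. -169.] [ -22.    33.7   85.   -15.9   87.3 -118.6]
129 1 [ 537. -232.   87.] [180.  30.  11.] [-22.   33.7  85.  -15.9  87.3  61.4]
149 0 [ 520. -235.   97.] [-180.  -30. -169.] [ -22.8   31.4   87.3  -16.2   87.1 -119.3]
149 1 [ 520. -235.   97.] [180.  30.  11.] [-22.8  31.4  87.3 -16.2  87.1  60.7]
109 0 [ 554. -228.   77.] [-180.  -30. -169.] [ -21.3   36.    82.6  -15.5   87.5 -118. ]
109 1 [ 554. -228.   77.] [180.  30.  11.] [-21.3  36.   82.6 -15.5  87.5  62. ]
0 None
180 [ 13.7  23.8 105.9  -0.   50.4  24.8]
```

```bash
python3 - <<'E'
from h import *
import pickle
b=[646,-208.5,np.radians(192)];o,R=bpose(*b);T=R@np.diag([-1,1,-1])
e=Ro.from_matrix(T).as_euler("xyz",degrees=True)
ims=[];ob=[]
def snap():
    wait(.3);s=get_obs();ims.append(get_image("wrist"));ob.append({k:s[k] for k in("tcp_pos","ee_rot","t")})
goto(o+R@np.array([215,0,110]),e);snap();print(ob[-1])
print([(round(d["score"],2),np.round(d["extent"],1).tolist()) for d in spot_in("screw","wrist")])
goto([540.6,204.1,140],[180,0,79]);snap();print(ob[-1])
pickle.dump((ims,ob),open("w2.pkl","wb"))
a=cv2.resize(ims[0][100:290,130:390],None,fx=3,fy=3,interpolation=cv2.INTER_CUBIC)
cv2.imwrite("pics/w2b.png",a[:,:,::-1])
c=cv2.resize(ims[1][40:310,180:330],None,fx=2.2,fy=2.2,interpolation=cv2.INTER_CUBIC)
cv2.imwrite("pics/w2l.png",c[:,:,::-1])
E
```

```text
{'tcp_pos': array([ 517.98440043, -235.01670822,  225.19239197]), 'ee_rot': array([179.97929628,  29.96146038,  12.07432877]), 't': 4.8083}
[(0.65, [260.1, 125.5, 219.6, 250.9])]
{'tcp_pos': array([540.96107064, 203.52535879, 139.99644448]), 'ee_rot': array([1.79998489e+02, 2.93132126e-03, 7.89349411e+01]), 't': 6.8417}
```

View pics/w2b.png

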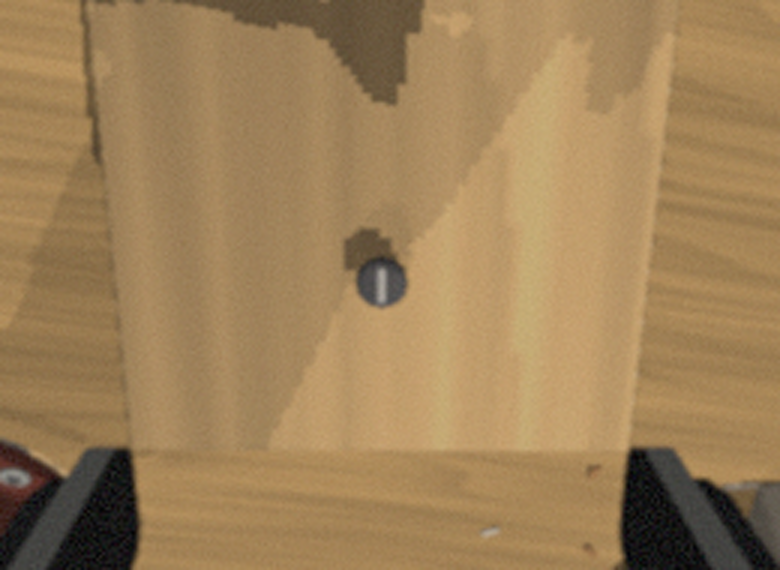

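View pics/w2l.png

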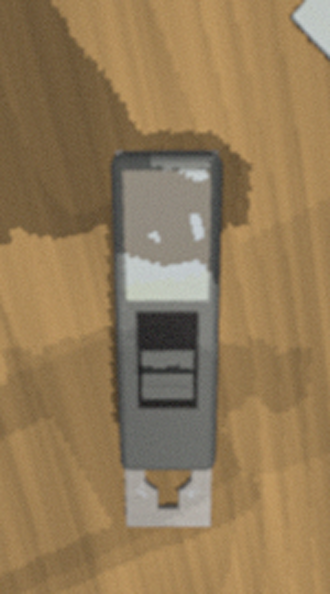

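The screw head sits at full-picture pixel (257,193.7) and the board's high edge runs from (174,250) to (339,250). The light's face spans rows 108.6 to 252.7 around column 256, and its tab ends at row 279.5. I'll refine the fit, then grasp and lift.

```bash
python3 - <<'E'
from h import *
import pickle
ims,ob=pickle.load(open("w2.pkl","rb"))
W0=cam("wrist",ob[0]);W1=cam("wrist",ob[1])
f=lambda x,y:(x/3+130,y/3+100)
g=lambda x,y:(x/2.2+180,y/2.2+40)
o,R=bpose(646,-208.5,np.radians(192)); X=proj(W0,o+np.array([[280,85,0],[280,-85,0],[215,0,13],[215,0,10.5]])@R.T); print(X.round(1))
b,r=fit(bpose,[(W0,[[280,85,0],[280,-85,0],[215,0,13]]*1,[f(133,450),f(628,449),f(381,281)])],[646,-208,np.radians(192)])
print("board",b[:2].round(1),np.degrees(b[2]).round(2),r.round(1).tolist())
print("screw",(bpose(*b)[0]+bpose(*b)[1]@[215,0,0]).round(1), "h-fixed head hit", )
L=[[-70,0,34],[70,22,34],[70,-22,34],[120,0,4],[-65,22,34],[-65,-22,34]]
def L_assign(w): pass
l,r=fit(lpose,[(W1,L,[g(167,151),g(214,466),g(122,466),g(169,527),g(222,165),g(112,165)])],[540,204,np.radians(-101)])
print("light",l[:2].round(1),np.degrees(l[2]).round(2),r.round(1).tolist())
pickle.dump((b,l),open("fit.pkl","wb"))
E
```

```text
[[341.  250.2]
 [173.6 250.3]
 [257.6 194.1]
 [257.6 193.2]]
board [ 646.4 -208.8] 191.7 [[165.8, 0.3], [-166.8, 0.3], [0.0, 0.2]]
screw [ 464.1 -246.6  129.5] h-fixed head hit
light [541.  206.7] -100.82 [[-0.0, -0.1], [1.2, 2.2], [-0.8, 2.4], [-0.2, -1.5], [1.0, -0.5], [-1.0, -0.2]]
```

```bash
python3 - <<'E'
from h import *
l=[541.,206.7];e=[180,0,79.2]
move_l([*l,60],e,speed=200); move_l([*l,2],speed=80)
o=get_obs();print(o["tcp_pos"].round(1),o["wrist_force"].round(1),o["t"])
grip(40,45);o=get_obs();print(o["grip_width"],o["grip_force"],o["wrist_force"].round(1),o["t"])
move_l([*l,80],speed=150);wait(.2);o=get_obs();print(o["grip_width"],o["wrist_force"].round(1),o["moment"].round(3),o["tcp_pos"].round(1),o["t"])
goto([560,0,260],[180,0,45])
O,R=bpose(646,-208.5,np.radians(192));E=Ro.from_matrix(R@np.diag([-1,1,-1])).as_euler("xyz",degrees=True)
goto(O+R@[129,0,2+45],E);wait(.3);o=get_obs();print(o["grip_width"],o["wrist_force"].round(1),o["moment"].round(3),(R.T@(o["tcp_pos"]-O)).round(1),o["ee_rot"].round(2),o["t"])
im=get_image("wrist")
a=cv2.resize(get_image("side")[110:205,230:350],None,fx=3.2,fy=3.2,interpolation=cv2.INTER_CUBIC)
b=cv2.resize(get_image("scene")[160:280,105:230],None,fx=3.2,fy=3.2,interpolation=cv2.INTER_CUBIC)
cv2.imwrite("pics/h1.png",np.hstack([b,np.pad(a,((0,b.shape[0]-a.shape[0]),(0,0),(0,0)))])[:,:,::-1])
E
```

```text
[541.4 206.8   2.1] [0.  0.1 0.1] 8.3167
43.28713759084635 48.49845886230469 [0.4 0.6 3.3] 8.7833
43.147062137214135 [ 0.4 -0.6 -3.6] [ 0.041 -0.002  0.012] [539.6 206.3  78.2] 9.65
43.14488595912463 [-0.1 -1.1 -2.5] [ 0.067 -0.438  0.047] [129.   -0.5  48.7] [179.92  29.87  12.04] 12.0417
```

View pics/h1.png

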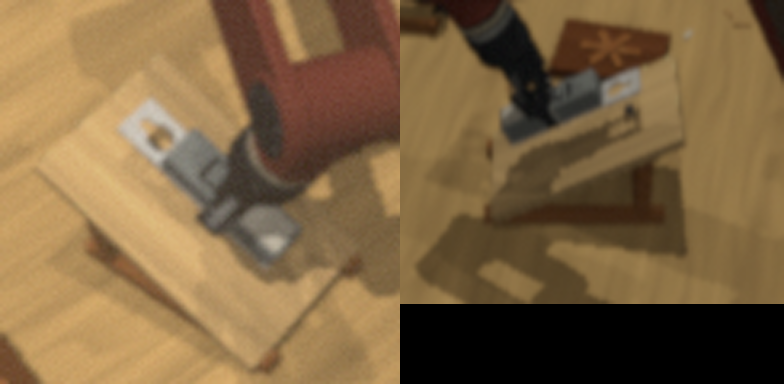

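The light is held parallel above the board: tab up-slope, keyhole at crop (155,130), with the screw below it. I'll lower it while checking the force.

```bash
cat >> h.py <<'E'
O,R=bpose(646,-208.5,np.radians(192));E=Ro.from_matrix(R@np.diag([-1,1,-1])).as_euler("xyz",degrees=True)
def st(tag=""):
    o=get_obs();F=R.T@(o["wrist_force"]);P=R.T@(o["tcp_pos"]-O)
    print(tag,"pos",P.round(2),"F",F.round(1),"M",(R.T@o["moment"]).round(2),"g",round(o["grip_width"],1),"t",round(o["t"],2));return P,F
E
python3 - <<'E'
from h import *
_,F0=st("base")
hs=[20,14,11,9,7,5,3,1.5,.5]
for h in hs:
    move_l(O+R@[129,0,2+h],E,speed=60);wait(.1);P,F=st(h)
    if (F-F0)[2]>5 or abs(F-F0)[:2].max()>6: print("contact");break
E
```

```text
base pos [129.08  -0.22  47.72] F [-1.5  0.7 -2.6] M [ 0.01  0.45 -0.01] g 43.3 t 12.19
20 pos [128.88   0.22  22.32] F [-1.9  1.3 -2.6] M [-0.04  0.48 -0.  ] g 43.4 t 12.86
14 pos [ 1.2902e+02 -3.0000e-02  1.5950e+01] F [-2.  -0.8 -1.6] M [0.   0.45 0.03] g 43.6 t 13.21
11 pos [ 1.2902e+02 -2.0000e-02  1.2950e+01] F [-1.9 -0.6 -2.8] M [-0.02  0.46 -0.02] g 43.5 t 13.56
9 pos [ 1.2903e+02 -2.0000e-02  1.0910e+01] F [-1.1  0.2 -2.4] M [-0.02  0.44  0.01] g 43.4 t 13.91
7 pos [ 1.2902e+02 -3.0000e-02  8.9100e+00] F [-0.9 -0.3 -1.9] M [ 0.01  0.48 -0.01] g 43.0 t 14.26
5 pos [ 1.2901e+02 -2.0000e-02  6.9700e+00] F [-2.3  0.4 -1.7] M [-0.01  0.47  0.01] g 43.3 t 14.61
3 pos [ 1.29e+02 -1.00e-02  4.95e+00] F [-0.8 -1.  -2.2] M [0.02 0.5  0.03] g 43.6 t 14.96
1.5 pos [ 1.2901e+02 -1.0000e-02  3.4600e+00] F [-1.  -0.6 -2.6] M [-0.04  0.49  0.07] g 43.1 t 15.31
0.5 pos [1.2896e+02 9.0000e-02 2.6600e+00] F [-2.  -0.4 -2. ] M [ 0.01  0.51 -0.01] g 43.4 t 15.66
```

```bash
python3 - <<'E'
from h import *
_,F0=st("base");z=2.5
for h in(-.3,-1,-1.7,-2.4,-3):
    move_l(O+R@[129,0,2+h],E,speed=30);wait(.1);P,F=st(h);z=2+h
    if (F-F0)[2]>3: break
z+=.5;base=None
for s in(5,10,14,17,18,19,20,21,22,23,24):
    move_l(O+R@[129-s,0,z],E,speed=50);wait(.1);P,F=st(s)
    if base is None: base=F
    if (F-base)[0]>8: print("home");break
a=cv2.resize(get_image("side")[110:205,230:350],None,fx=3.2,fy=3.2,interpolation=cv2.INTER_CUBIC)
b=cv2.resize(get_image("scene")[160:280,105:230],None,fx=3.2,fy=3.2,interpolation=cv2.INTER_CUBIC)
cv2.imwrite("pics/h2.png",np.hstack([b,np.pad(a,((0,b.shape[0]-a.shape[0]),(0,0),(0,0)))])[:,:,::-1])
E
```

```text
base pos [1.2896e+02 9.0000e-02 2.6600e+00] F [-2.  -0.4 -2. ] M [ 0.01  0.51 -0.01] g 43.4 t 15.66
-0.3 pos [1.2893e+02 1.0000e-01 2.6000e+00] F [-0.1 -1.1  2.3] M [-0.21  0.33  0.04] g 43.5 t 16.01
5 pos [123.71   0.29   2.63] F [-1.   0.6  3.7] M [-0.09  0.22  0.03] g 43.1 t 16.36
10 pos [118.9    0.32   2.62] F [1.2 1.2 3.9] M [-0.06  0.06  0.06] g 43.3 t 16.71
14 pos [115.03   0.22   2.62] F [ 2.1 -0.3  5.7] M [-0.05 -0.12  0.03] g 43.1 t 17.06
17 pos [112.1    0.18   2.63] F [1.3 0.4 5.1] M [-0.06 -0.09  0.04] g 43.2 t 17.41
18 pos [111.38   0.18   2.58] F [3.5 0.8 5.7] M [-0.1  -0.19  0.11] g 43.5 t 17.76
19 pos [110.39   0.15   2.61] F [3.4 0.3 5.2] M [-0.08 -0.21  0.09] g 43.1 t 18.11
20 pos [109.4    0.18   2.62] F [2.4 0.  5.1] M [-0.13 -0.19  0.04] g 43.1 t 18.46
21 pos [108.43   0.17   2.61] F [3.  0.3 5.3] M [-0.11 -0.19  0.12] g 43.3 t 18.81
22 pos [108.22   0.16   2.64] F [ 6.1 -0.5  5.4] M [-0.2  -0.45  0.11] g 43.3 t 19.16
23 pos [108.14   0.16   2.62] F [ 9.6 -0.4  6.1] M [-0.19 -0.67  0.09] g 43.2 t 19.51
home
```

View pics/h2.png

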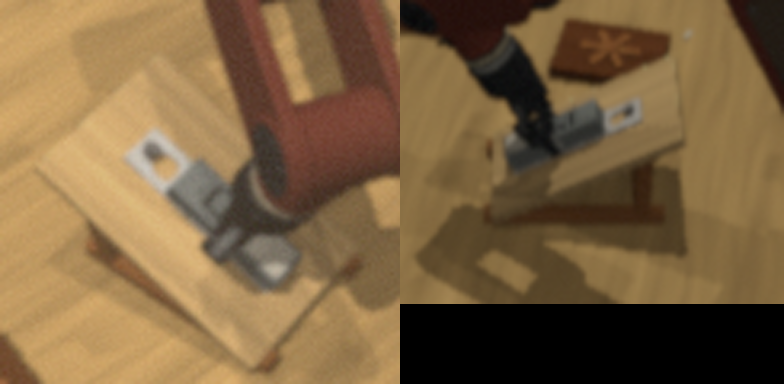

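The screw shows at the top of the slot, crop (153,150), and the force rose at the stop. I'll release, back off, then push the switch.

```bash
python3 - <<'E'
from h import *
move_l(O+R@[129-21.3,0,2.4],E,speed=50)
grip(85);st("open")
move_l(O+R@[108,0,75],E,speed=200)
grip(0);st("shut")
move_l(O+R@[152,0,60],E,speed=150);wait(.1);_,F0=st("above")
move_l(O+R@[152,0,37.2],E,speed=50);wait(.15);P,F=st("down")
if (F-F0)[2]<4:
  for x in range(150,128,-1):
    move_l(O+R@[x,0,37.2],E,speed=40);P,F=st(x)
    if x<=138 and (F-F0)[0]>9 or (F-F0)[0]>15: print("stop");break
wait(.2);st()
move_l(O+R@[P[0]+4,0,37.5],E,speed=50)
move_l(O+R@[P[0]+4,0,80],E,speed=150)
E
```

```text
open pos [107.57  -0.19   1.95] F [-0.5 -0.3 -0.3] M [-0.01  0.23 -0.02] g 84.9 t 20.35
shut pos [1.0799e+02 2.0000e-02 7.5100e+01] F [-0.1 -0.2 -0.4] M [ 0.01  0.23 -0.02] g 0.1 t 21.63
above pos [1.5124e+02 7.0000e-02 6.0400e+01] F [ 0.9  0.4 -0.3] M [-0.01  0.25 -0.06] g -0.0 t 22.19
down pos [151.91   0.21  37.71] F [ 0.4  0.2 -0.8] M [-0.01  0.25  0.  ] g 0.2 t 22.95
150 pos [149.84   0.    37.38] F [-0.5  1.1 -0.2] M [-0.05  0.21 -0.02] g -0.2 t 23.2
149 pos [ 1.4894e+02 -5.0000e-02  3.7150e+01] F [-0.6  0.  -0.7] M [0.07 0.27 0.  ] g 0.3 t 23.45
148 pos [ 1.4795e+02 -1.0000e-02  3.7160e+01] F [-0.1 -0.3  0.6] M [0.01 0.21 0.03] g -0.1 t 23.7
147 pos [146.96   0.    37.16] F [-0.   0.3  1.1] M [ 0.05  0.19 -0.01] g -0.5 t 23.95
146 pos [ 1.4595e+02 -1.0000e-02  3.7200e+01] F [ 0.5 -0.7  0.1] M [0.01 0.22 0.02] g 0.0 t 24.2
145 pos [ 1.4495e+02 -3.0000e-02  3.7180e+01] F [ 0.3  0.1 -0.3] M [ 0.03  0.23 -0.02] g -0.1 t 24.45
144 pos [1.4401e+02 4.0000e-02 3.7230e+01] F [-0.   0.  -0.4] M [0.03 0.18 0.01] g 0.0 t 24.7
143 pos [1.4378e+02 5.0000e-02 3.7200e+01] F [ 4.3 -0.5  0.6] M
[... 771 characters left out ...]
08] g 0.1 t 26.95
134 pos [ 1.3395e+02 -1.0000e-02  3.7190e+01] F [ 0.7  0.4 -0.5] M [-0.01  0.24 -0.03] g 0.3 t 27.2
133 pos [ 1.3296e+02 -2.0000e-02  3.7160e+01] F [ 1.  -0.3 -0.7] M [-0.07  0.3  -0.02] g 0.5 t 27.45
132 pos [1.320e+02 4.000e-02 3.721e+01] F [ 0.1  0.7 -0.5] M [-0.02  0.2  -0.02] g -0.0 t 27.7
131 pos [1.3171e+02 6.0000e-02 3.7200e+01] F [3.8 0.7 0.9] M [-0.02 -0.31  0.01] g 0.2 t 27.95
130 pos [1.3148e+02 4.0000e-02 3.7150e+01] F [ 7.1 -0.4  1.4] M [-0.07 -0.83  0.04] g 0.2 t 28.2
129 pos [1.3132e+02 6.0000e-02 3.7170e+01] F [ 8.1 -0.9  2.1] M [-0.05 -1.21 -0.04] g -0.1 t 28.45
 pos [1.3131e+02 6.0000e-02 3.7160e+01] F [ 9.  -0.7  2.1] M [-0.07 -1.17 -0.01] g -0.1 t 28.65
```

The force trace shows the snap at about 140 mm and the on-stop at 131.5 mm. One last check picture.

```bash
python3 - <<'E'
from h import *
goto(O+R@[150,0,170],E);wait(.3);o=get_obs();W=cam("wrist",o);im=get_image("wrist")
for n,p in dict(slot_end=[215,0,13],tabend=[229,0,4],on=[118,0,40.5],lens=[39,0,34]).items(): print(n,proj(W,O+R@np.array(p)).round(1))
cv2.imwrite("pics/f.png",cv2.resize(im[90:290,150:360],None,fx=2.8,fy=2.8,interpolation=cv2.INTER_CUBIC)[:,:,::-1]);print(o["t"])
E
```

```text
slot_end [[256.8 230. ]]
tabend [[256.8 237.1]]
on [[257.  151.5]]
lens [[257.1  61.6]]
30.1083
```

View pics/f.png

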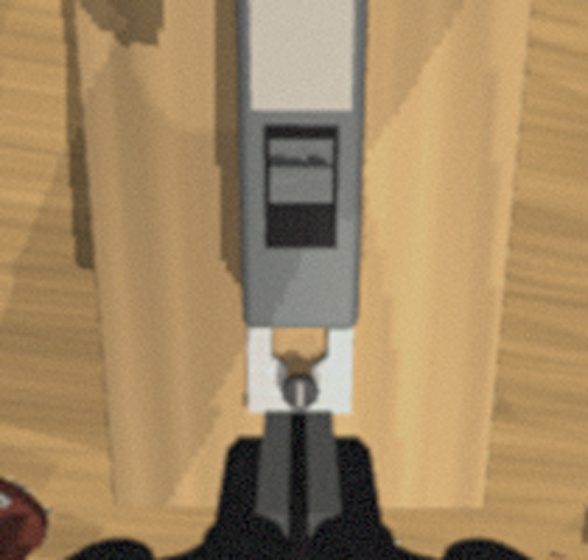

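The picture shows the screw home in the slot at crop (299,388), the light straight down the slope, and the switch slid to the lens end with its dark gap on the keyhole side (crop y 205–245).

```bash
python3 -c "
from station import *
print(sign_off())"
```

```text
the job is handed in; nothing more can be done
None
```

The light is hanging on the screw, fully home and straight down the slope, with its switch clicked to on; I signed the job off at about 30 s of robot time, without touching the mallet, gouge or panel (the board actually slopes up towards the robot, not to its right as described, so I worked from the pictures).

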